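Stand the ballasted sump float heavy end down

TASK

One end of the coolant-sump float with the red bands is weighted inside, but both ends look alike. Pick that float up by its two black side buttons and lift it well clear of the bench so that it balances and its heavy end swings down, then set it down (do not drop it) to stand upright on that heavy end inside the ring of the blue stand, and let go. Leave the float with the yellow bands where it is.

Things in the scene. Friction and masses are not known exactly. Their poses are not given: they have to be found in the camera images.
- float: The float to handle: sealed white cylinder, 36 mm diameter, 84 mm long, a red band near each end, 70 to 110 g. Starts lying on the bench (axis 18 mm up), any yaw. Origin at its middle, x along its length, y through both buttons. A steel slug hidden in one end puts the centre of mass about 13 mm from the middle; nothing outside tells which end.
- buttons (a point): Middle of the float, between its two flat round black side buttons (30 mm diameter, 7 mm thick, outer faces 52 mm apart along the float's y). Both sit on one lightly damped cross pin: gripped across their flat faces and lifted, the cylinder turns freely between the fingers and hangs heavy end down within about 2 s, reaching 42 mm below and above this point.
- spare: A bystander float, the same in all but its yellow bands. It lies on the bench; the two floats may be on either side. Leave it alone.
- seat (a point): Centre of the flat floor inside the stand's ring, 15 mm above the bench. The stand is fixed: round blue base, 104 mm diameter, 15 mm high, with a bare aluminium ring on it, 70 mm inner and 82 mm outer diameter, its rim 10 mm above the floor.
Mind the look-alikes: they are no part of the job. Leave any purple or turquoise look-alike of the float alone.

How it is judged (in metres and radians):
On the way, in this order (a step that is already met when the one before it is completed fails the run):
1. the red-banded float is held clear of the bench, hanging heavy end down (height (world z) of float above 0.075 m and angle between float's own x axis and vertical above 2.88 rad and contact force between the fingers and float above 0.5 N), for 0.2 s.
2. still held, it is brought down onto the floor within the ring (its heavy end within about 8 mm of the floor), heavy end down (z of float in the frame of seat below 0.05 m and horizontal distance between float and seat below 0.02 m and angle between float's own x axis and vertical above 2.88 rad and contact force between the fingers and float above 0.5 N), for 0.05 s.
At the end, for the whole second after the job is handed in: The red-banded float stands at rest on its heavy end on the floor within the stand's ring (axis within 20 mm of the ring's centre, which is anywhere inside the ring), upright within 10 degrees; the yellow-banded float is within 30 mm of where it was (horizontal distance between float and seat below 0.02 m and z of float in the frame of seat between 0.037 and 0.047 m and angle between float's own x axis and vertical above 2.967 rad and linear speed of float below 0.02 m/s and distance of spare from where it was at the start of the episode below 0.03 m); the robot touches nothing.
It fails at once if the yellow-banded float is moved by more than 30 mm (distance of spare from where it was at the start of the episode above 0.03 m).
It also fails if it takes over 45 s, if anything falls off the work surface, if the arm or the gripper's body presses on something with over 40 N, if the wrist force passes 120 N, or if a joint passes its speed limit or range.

ROBOT

A 6-joint arm with a two-finger parallel gripper is mounted at the origin on the work surface. World frame = base frame: x ahead of the robot, y to its left, z up, the work surface at z = 0. Lengths are in mm, angles in rad, forces in N, time in s.
With the tool pointing down it reaches from about 300 to 750 mm from the base axis. Payload 8.5 kg.
Tool frame: the origin (TCP) lies at the very end of the fingers, on their centre line; the grasp point (between the pads) lies bot.grip_depth behind it (bot.grip_depth is the distance from the TCP to the grasp point, in mm); z points along the fingers, y is the direction in which the jaws open and shut (so a half turn about z gives the same grasp; the last joint's range is limited). The gripper opens to 88 mm and grips with 3 to 60 N. Pads are 18 mm wide; open, the fingers measure 123 mm over their backs; the gripper's body (75 mm by 187 mm) begins 45 mm behind the grasp point.
Start: joints at [0.909, 0.381, 1.297, -0, 1.464, -0.215], TCP at [237.634, 495.994, 238.748] pointing down, gripper open.
Joint ranges: [-3.11, 3.11], [-0.89, 2.33], [0.22, 2.48], [-1.42, 4.56], [0.17, 2.85], [-2.88, 2.88]. Speed limits (rad/s): [2.39, 2.39, 3.14, 3.14, 3.14, 3.14].

INTERFACE

Orientations are given as a unit quaternion [w, x, y, z].
In Python, from bench import bot gives the robot as it stands.
- The arm moves only by the tool servo_tool, never from a script. Its argument "commands" is one flat list of numbers, 7 for each row, row after row: the shift along the tool's x, y, z in mm, then the turn, a rotation vector about the tool's x, y, z in rad, then the opening, from -1 (shut) to 1 (fully open). A call has 1 to 5 rows; each row shifts and turns the commanded pose from where the row before left it, along the tool's axes as they then stand; what a row does not reach is not made up. A row lasts 1/8 s, in which the tool goes at most 62.5 mm and 10.7 degrees, less where a joint would pass 70% of its speed; a pose out of reach is approached as far as the arm can. A call with a gripper value outside its range is refused whole. The fingers move at their own pace and stop on an object; "grip_force" is the grip in N (left out, the last holds). Time passes only in rows, so rows that do not move let the fingers close. It gives the time, the measured TCP pose, the force and the opening at its end, in the units of the state.
- bot.sense(): the state, without advancing time (a new reading comes with each control period).
- bot.camera(name): name is "scene" or "top" or "wrist"; returns the picture (480x640x3 uint8, red, green, blue); there is no depth.
- bot.calibration(name): a dict with "K" (3x3 intrinsics, pixels), "k1" (the pictures are not rectified: a ray, as slopes to the right and down, at radius r is drawn at 1 + k1 r^2 times it, then the intrinsics apply), "pose" (4x4, takes a point from camera to world coordinates). Camera axes: x right, y down, z forward; pixel columns grow to the right and rows downward; lengths in mm; the calibration is good to about 2 mm. A picture is of the moment at which its call begins: read the wrist's pose just before it. calibration takes no time and is no camera call; for the wrist camera it gives the pose at the moment of the call.
- bot.finish_job(): hands the job in, once; it reports no verdict.
Trained networks look in the newest picture that a camera, given by its name, has taken for a name from the list of things; names that differ only in an ending like _2 or _b are one class to them, and where a whole thing is asked for, a point or a joint stands for the part that bears it (a point fixed in the world has none). Each returns a list of dicts, best first, with "score" (0 to 1); they miss things now and then, are a little off and sometimes report something else, mostly with a low value. They report only what shows in the picture. A call takes as long as a camera call. They do not tell look-alikes from the thing itself.
- bot.recognise(query, camera): "extent" ([centre column, centre row, width, height] in pixels, round what is visible of it).
- bot.regions_of(query, camera): "mask" (480x640 bool, what is visible of it) and "extent" ([centre column, centre row, width, height] in pixels, round what is visible of it).
- bot.landmark_of(query, camera): "point" ([column, row] in pixels: a listed point, or the origin of a listed thing).
The state is a dict: "time_s": time; "joint_positions": joint angles; "joint_vel": joint speeds; "effort": joint torques, N m; "tcp_pos": TCP position; "ee_rot": TCP orientation; "force": force on the tool from outside, world axes, zero at the start; "wrist_torque": the same for the moment, N m; "finger_gap": opening from 0.0 (shut) to 1.0 (fully open).
Only numpy, scipy, OpenCV 4.12 (cv2) and the standard library are available. Lean on these libraries where they do the work, as an engineer would, in place of code of your own. Each camera call takes 0.05 s, during which the arm holds its last target.

## Working session

There is one attempt and no reset: what is moved stays moved. The work goes in short steps, Python scripts to look and compute and a tool call to move; the robot and the scene stay as the last step left them, time stands still between calls to the robot, and variables do not carry over. Pictures are saved under pics/ and viewed, and the job is handed in when it is done.

Besides the shell and the picture viewer there is one more tool, called after "Call:" by a JSON object that holds its "name" and its "arguments". servo_tool: Moves the arm, as the interface text tells. Its arguments: {"type":"object","properties":{"commands":{"type":"array","items":{"type":"number"}},"grip_force":{"type":"number"}},"required":["commands"]}

```bash
mkdir -p pics; ls
cat > h.py <<'E'
import numpy as np, cv2
from bench import bot
def snap(cam,name):
    im=bot.camera(cam); cv2.imwrite(f'pics/{name}.png',im[:,:,::-1]); return im
def ray(cam,px,cal=None):
    c=cal or bot.calibration(cam); K=np.array(c['K'],float); k1=c['k1']; T=np.array(c['pose'],float)
    d=np.array([(px[0]-K[0,2])/K[0,0],(px[1]-K[1,2])/K[1,1]]); u=d.copy()
    for _ in range(30): u=d/(1+k1*(u@u))
    v=T[:3,:3]@np.array([u[0],u[1],1.]); return T[:3,3],v
def atz(cam,px,z,cal=None):
    o,v=ray(cam,px,cal); return o+v*(z-o[2])/v[2]
E
python3 - <<'E'
from h import *
s=bot.sense(); print(s, bot.grip_depth)
for c in ['top','scene']:
    snap(c,c+'1')
    for q in ['float','spare','buttons','seat']:
        f=bot.landmark_of(q,c)
        print(c,q,[(np.round(d['point']),round(d['score'],2)) for d in f][:5])
E
```

```text
pics
{'time_s': 0.0, 'joint_positions': array([ 9.08714546e-01,  3.81196757e-01,  1.29824388e+00, -8.19293526e-06,
        1.46360346e+00, -2.15293373e-01]), 'joint_vel': array([ 2.86408539e-03,  1.99193944e-03,  2.02222468e-03, -4.58315485e-05,
        5.26831533e-04,  1.93802338e-03]), 'effort': array([-3.91386038e-04, -4.37937677e+01, -2.24556988e+01,  7.13361357e-02,
        3.53083585e-02, -1.37303527e-04]), 'tcp_pos': array([237.46526179, 495.78716572, 238.14305728]), 'ee_rot': array([-3.04564618e-04,  2.21540266e-01,  9.75150954e-01, -6.58733117e-04]), 'force': array([ 0.28190017,  0.21555035, -0.06487173]), 'wrist_torque': array([-0.03829553, -0.02887159,  0.0089097 ]), 'finger_gap': 1.0028059591924767} 18.700000000000003
top float [(array([481., 308.]), 0.87), (array([389., 243.]), 0.85), (array([463., 240.]), 0.7), (array([479., 172.]), 0.61)]
top spare [(array([213., 271.]), 0.92)]
top buttons [(array([460., 240.]), 0.89), (array([477., 173.]), 0.67), (array([482., 312.]), 0.61), (array([392., 239.]), 0.61)]
top seat [(array([320., 160.]), 0.91)]
scene float [(array([262., 158.]), 0.83), (array([244., 197.]), 0.76), (array([192., 232.]), 0.61), (array([288., 220.]), 0.59)]
scene spare [(array([447., 274.]), 0.79)]
scene buttons [(array([290., 221.]), 0.95), (array([189., 232.]), 0.85), (array([262., 162.]), 0.74), (array([241., 199.]), 0.59), (array([448., 274.]), 0.47)]
scene seat []
```

View pics/top1.png

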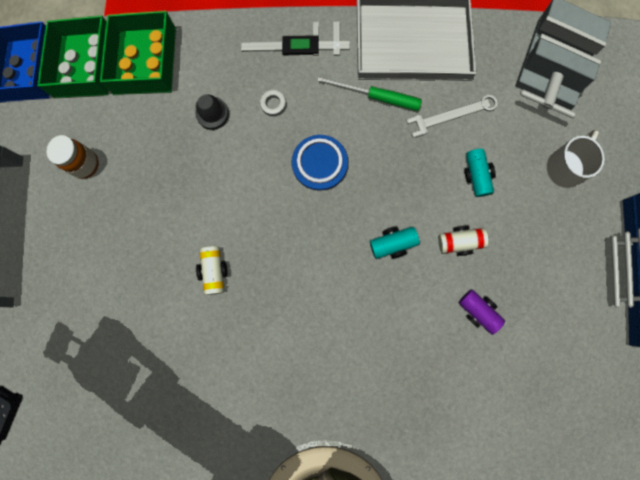

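View pics/scene1.png

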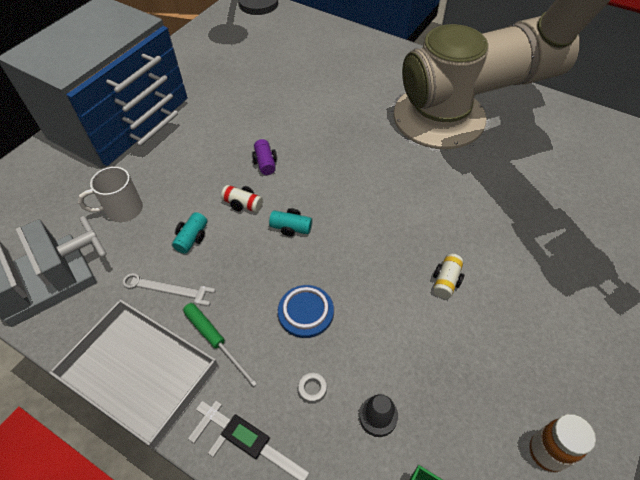

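Candidates in the top view: red-banded (464,240), turquoise (395,242) and (480,172), purple (482,311), yellow (211,270). Only the one at (464,240) is white with red bands. I'll measure it and check it in an enlarged crop.

Run:
```python
from h import *
im=snap('top','top2')
cv2.imwrite('pics/crop.png',cv2.resize(im[140:350,350:530,::-1],None,fx=3.2,fy=2.8,interpolation=cv2.INTER_CUBIC)[:600])
hsv=cv2.cvtColor(im,cv2.COLOR_RGB2HSV)
h,s,v=cv2.split(hsv)
m=((h<8)|(h>172))&(s>140)&(v>80); m[:, :420]=0; m[:200]=0;m[280:]=0;m[:,510:]=0
n,l,st,c=cv2.connectedComponentsWithStats(m.astype(np.uint8))
print([(st[i],c[i]) for i in range(1,n)])
for q in ['float','seat','spare']:
    for d in bot.regions_of(q,'top') if q!='seat' else []:
        M=d['mask'];ys,xs=np.nonzero(M); 
        (cx,cy),(w,hh),a=cv2.minAreaRect(np.c_[xs,ys].astype(np.float32))
        print(q,round(d['score'],2),(cx,cy),(w,hh),a,np.round(atz('top',(cx,cy),18)))
print('cam',np.round(bot.calibration('top')['pose'],3), bot.calibration('top')['K'])
# stand
m=((h>95)&(h<125)&(s>100)); m[:120]=0;m[210:]=0;m[:,:270]=0;m[:,370:]=0
ys,xs=np.nonzero(m); e=cv2.minEnclosingCircle(np.c_[xs,ys].astype(np.float32)); print(e, atz('top',e[0],12))
m=((s<60)&(v>170)); m[:130]=0;m[190:]=0;m[:,:290]=0;m[:,350:]=0
ys,xs=np.nonzero(m); p=np.c_[xs,ys].astype(np.float32); e=cv2.minEnclosingCircle(p); print(len(p),e, atz('top',e[0],25), atz('top',p.mean(0),25))
```

```text
[(array([476, 230,   8,  20, 116], dtype=int32), array([480.05172414, 239.15517241])), (array([445, 234,   9,  20, 117], dtype=int32), array([449.38461538, 243.32478632]))]
float 0.87 (394.1500549316406, 241.95001220703125) (30.990318298339844, 48.38284683227539) 71.56504821777344 [ 475. -123.   18.]
float 0.81 (482.00006103515625, 312.0000305175781) (50.91168975830078, 29.698484420776367) 45.0 [ 350. -278.   18.]
float 0.8 (463.5, 241.5) (29.0, 49.0) 90.0 [ 476. -248.   18.]
float 0.67 (210.0, 270.5) (47.0, 32.0) 90.0 [423. 206.  18.]
spare 0.72 (210.0, 269.5) (49.0, 32.0) 90.0 [425. 206.  18.]
cam [[ 4.000000e-03 -9.930000e-01  1.220000e-01  3.595920e+02]
 [-1.000000e+00 -0.000000e+00  3.000000e-02 -1.333400e+01]
 [-3.000000e-02 -1.220000e-01 -9.920000e-01  1.020186e+03]
 [ 0.000000e+00  0.000000e+00  0.000000e+00  1.000000e+00]] [[566.99828494   0.         315.53131355]
 [  0.         566.99828494 237.88130407]
 [  0.           0.           1.        ]]
((319.5, 161.5), 28.257841110229492) [623.84034499  10.71538056  12.        ]
368 ((319.2209167480469, 160.0), 22.345731735229492) [623.22820618  10.91706669  25.        ] [622.90266821  10.50049039  25.        ]
```

View pics/crop.png

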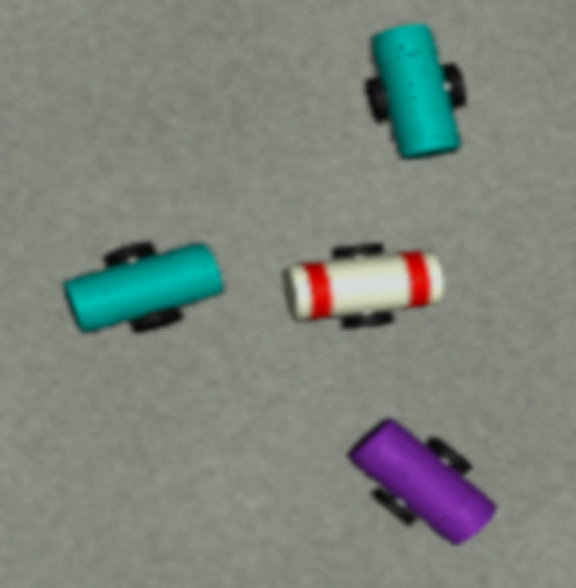

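The crop confirms it: the white float with red bands at (464,240) is the only match. Next I'll compute its pose and the approach.

```bash
cat >> h.py <<'E'
from scipy.spatial.transform import Rotation as R
def tool(): 
    s=bot.sense(); q=s['ee_rot']; return np.array(s['tcp_pos']),R.from_quat([q[1],q[2],q[3],q[0]])
def yawy(r): v=r.as_matrix()[:,1]; return np.arctan2(v[1],v[0])
def delta(pos,yaw=None):
    p,r=tool(); dt=r.inv().apply(np.array(pos)-p)
    out=[np.round(dt,1)]
    y=yawy(r)
    if yaw is not None:
        d=(yaw-y+np.pi/2)%np.pi-np.pi/2   # world turn, tool turn about z = -d
        T=R.from_euler('z',yaw)  # target: y axis along yaw, z down
        out.append(('world turn',round(d,3)))
        Y=np.array([np.cos(y+d),np.sin(y+d),0]);Z=np.array([0,0,-1.]);X=np.cross(Y,Z)
        out.append(np.round((r.inv()*R.from_matrix(np.c_[X,Y,Z])).as_rotvec(),4))
    return out
E
python3 - <<'E'
from h import *
a=atz('top',(449.4,243.3),34);b=atz('top',(480.05,239.16),34)
print(a,b,(a+b)/2,np.linalg.norm(a-b)); ax=np.arctan2(*(b-a)[[1,0]]); yf=ax+np.pi/2
a=atz('top',(449.4,243.3),26);b=atz('top',(480.05,239.16),26); print((a+b)/2)
print('axis',ax,'y',yf); p,r=tool(); print(p,yawy(r), r.as_matrix().round(3))
print(delta([472,-247,238],yf))
E
```

```text
[ 470.93807448 -218.59423633   34.        ] [ 478.27195344 -273.81964109   34.        ] [ 474.60501396 -246.20693871   34.        ] 55.7102424335826
[ 475.53800309 -248.09601837   26.        ]
axis -1.4387698234714013 y 0.1320265033234953
[237.61510603 495.98884849 238.74416379] 1.1240416694332014 [[-0.902  0.432 -0.   ]
 [ 0.432  0.902 -0.   ]
 [-0.    -0.    -1.   ]]
[array([-532.4, -568.8,    0.8]), ('world turn', np.float64(-0.992)), array([-0.   ,  0.   ,  0.992])]
```

Call:
{"name": "servo_tool", "arguments": {"commands": [-40,-43,0,0,0,0,1,-40,-43,0,0,0,0,1,-40,-43,0,0,0,0,1,-40,-43,0,0,0,0,1,-40,-43,0,0,0,0,1], "grip_force": 15}}

```text
time_s: 1.27
tcp_pos: [325.4, 214.0, 239.0]
ee_rot: [0.0, 0.221, 0.975, 0.0]
force: [1.0, -0.5, 0.7]
finger_gap: 1.0
```

Call:
{"name": "servo_tool", "arguments": {"commands": [-40,-43,0,0,0,0,1,-40,-43,0,0,0,0,1,-40,-43,0,0,0,0,1,-40,-43,0,0,0,0,1,-40,-43,0,0,0,0,1]}}

```text
time_s: 1.9
tcp_pos: [412.8, -66.7, 239.0]
ee_rot: [0.0, 0.222, 0.975, -0.0]
force: [1.4, 0.6, 0.1]
finger_gap: 0.999
```

Call:
{"name": "servo_tool", "arguments": {"commands": [-40,-43,0,0,0,0,1,-40,-43,0,0,0,0,1,-40,-43,0,0,0,0,1,0,0,0,0,0,0.165,1,0,0,0,0,0,0.165,1]}}

```text
time_s: 2.52
tcp_pos: [465.0, -233.5, 238.4]
ee_rot: [-0.0, 0.382, 0.924, 0.0]
force: [0.3, -0.7, 0.3]
finger_gap: 1.001
```

Call:
{"name": "servo_tool", "arguments": {"commands": [0,0,0,0,0,0.165,1,0,0,0,0,0,0.165,1,0,0,0,0,0,0.165,1,0,0,0,0,0,0.165,1,0,0,0,0,0,0,1]}}

```text
time_s: 3.15
tcp_pos: [465.1, -232.8, 238.8]
ee_rot: [0.0, 0.658, 0.753, -0.0]
force: [-0.3, -0.3, 0.0]
finger_gap: 1.0
```

```bash
cat > w.py <<'E'
from h import *
import sys
p,r=tool(); cal=bot.calibration('wrist'); im=snap('wrist',sys.argv[1])
print(p,yawy(r),bot.sense()['time_s'])
h,s,v=cv2.split(cv2.cvtColor(im,cv2.COLOR_RGB2HSV))
m=(((h<8)|(h>172))&(s>140)&(v>80)).astype(np.uint8)
n,l,st,c=cv2.connectedComponentsWithStats(m)
C=[c[i] for i in range(1,n) if st[i][4]>150]; print([(st[i],c[i]) for i in range(1,n) if st[i][4]>150])
if len(C)==2:
    for z in (18,30,34):
        a,b=[atz('wrist',x,z,cal) for x in C]; print(z,(a+b)/2,np.linalg.norm(a-b),np.arctan2(*(b-a)[[1,0]]))
for q in ['buttons']:
    for d in bot.landmark_of(q,'wrist'): print(d['point'],d['score'],atz('wrist',d['point'],18,cal))
E
python3 w.py w1
```

```text
[ 465.06185464 -232.80367078  238.78431249] 0.13550606501002121 3.2
[(array([308, 186,  40,  16, 505], dtype=int32), array([327.40594059, 193.83168317])), (array([307, 250,  40,  15, 458], dtype=int32), array([326.60043668, 257.68340611]))]
18 [ 478.83700663 -247.92651185   18.        ] 58.377880446599576 -1.4396777542531365
30 [ 478.12595359 -245.07658673   30.        ] 56.467815939296464 -1.4396777542531365
34 [ 477.88893591 -244.12661169   34.        ] 55.831127770195394 -1.439677754253136
[453.9, 278.4] 0.82 [ 602.76730103 -280.88245373   18.        ]
[325.9, 224.0] 0.67 [ 477.55481619 -245.87244364   18.        ]
[189.1, 240.1] 0.55 [ 357.36072422 -277.31384337   18.        ]
```

View pics/w1.png

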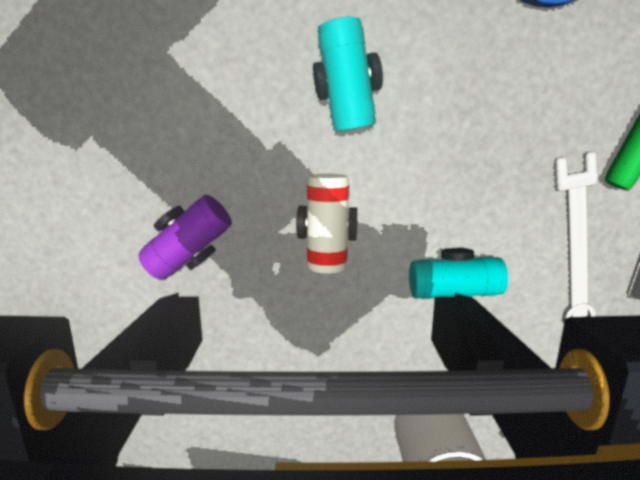

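Wrist view: the red-banded float sits at (327,224) with a neighbour on each side, and both clear the open fingers by about 20 mm. The top and wrist positions agree to about 2 mm. Next I'll centre over it and come down in stages.

Run:
```python
from h import *
print(delta([477,-246,100],0.1315))
```

```text
[array([-14.7,  10. , 138.7]), ('world turn', np.float64(-0.006)), array([-0.   ,  0.   ,  0.006])]
```

Call:
{"name": "servo_tool", "arguments": {"commands": [-14.7,10,0,0,0,0.006,1,0,0,50,0,0,0,1,0,0,50,0,0,0,1,0,0,38,0,0,0,1,0,0,0,0,0,0,1]}}

```text
time_s: 3.88
tcp_pos: [476.0, -245.4, 98.9]
ee_rot: [-0.003, 0.66, 0.752, -0.0]
force: [-0.6, -0.3, 0.1]
finger_gap: 1.001
```

```bash
python3 w.py w2
```

```text
[ 476.03548054 -245.35374323   98.92356721] 0.12999917259306995 3.925
[(array([ 285,  198,   66,   27, 1431], dtype=int32), array([317.19287212, 211.71139064])), (array([ 287,  298,   62,   27, 1166], dtype=int32), array([317.32504288, 312.60120069]))]
18 [ 478.83945163 -249.27213202   18.        ] 59.960697988927805 -1.4378578852317447
30 [ 478.32258854 -245.28556781   30.        ] 56.79333052849494 -1.4378578852317436
34 [ 478.15030084 -243.95671307   34.        ] 55.737541375017344 -1.4378578852317443
[514.5, 337.6] 0.9 [ 603.45399021 -280.36578112   18.        ]
[98.5, 276.4] 0.79 [ 353.72213875 -273.84065256   18.        ]
[345.8, 18.7] 0.63 [ 476.10312376 -121.47888328   18.        ]
[319.0, 257.7] 0.55 [ 479.32182044 -245.48114473   18.        ]
```

View pics/w2.png

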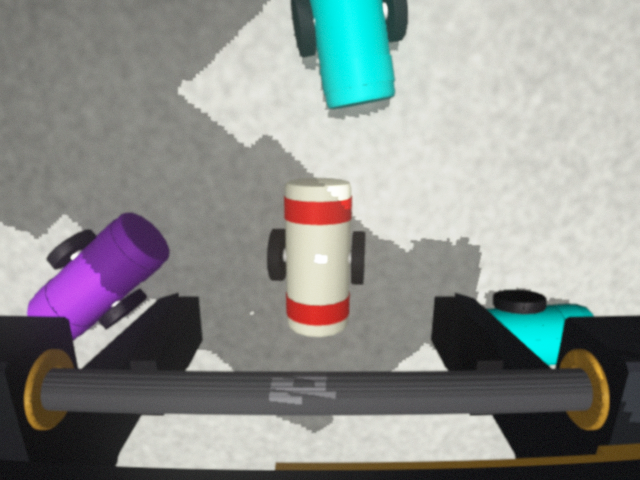

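Call:
{"name": "servo_tool", "arguments": {"commands": [0,2,30,0,0,0,1,0,0,30,0,0,0,1,0,0,26,0,0,0,1,0,0,10,0,0,0,1,0,0,0,0,0,0,1]}}

```text
time_s: 4.6
tcp_pos: [479.4, -246.2, 5.7]
ee_rot: [0.001, 0.66, 0.751, 0.0]
force: [0.3, -0.7, -0.3]
finger_gap: 1.0
```

Call:
{"name": "servo_tool", "arguments": {"commands": [0,0,0,0,0,0,-1,0,0,0,0,0,0,-1,0,0,0,0,0,0,-1,0,0,0,0,0,0,-1,0,0,0,0,0,0,-1]}}

```text
time_s: 5.22
tcp_pos: [479.0, -245.8, 4.9]
ee_rot: [0.0, 0.66, 0.751, -0.0]
force: [-0.8, -0.1, 1.9]
finger_gap: 0.588
```

```bash
python3 w.py w3; python3 -c "
from h import *
s=bot.sense();print(s['finger_gap']*88,s['force'])"
```

```text
[ 478.98687915 -245.83314825    4.93003924] 0.12807737133978922 5.275
[(array([ 261,  244,  111,   52, 4120], dtype=int32), array([316.06480583, 273.05097087])), (array([ 267,  415,   98,   36, 2528], dtype=int32), array([315.89754747, 431.54469937]))]
18 [ 481.82498831 -253.42337742   18.        ] 64.06428587349595 -1.4428599870641396
30 [ 480.8949001  -246.22903479   30.        ] 58.278818515463776 -1.4428599870641396
34 [ 480.58487069 -243.83092057   34.        ] 56.35032939611974 -1.4428599870641392
51.717829173200585 [-0.17642818 -0.19800132  2.21107185]
```

View pics/w3.png

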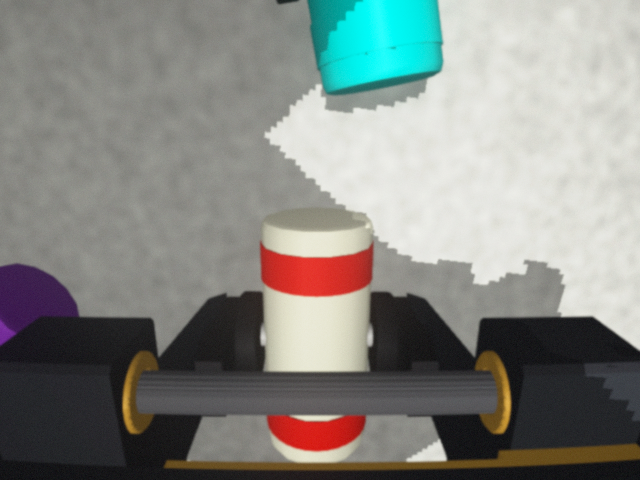

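Gap 51.7 mm, which matches the 52 mm button width, and the pads are on the buttons. Lifting.

Call:
{"name": "servo_tool", "arguments": {"commands": [0,0,-15,0,0,0,-1,0,0,-25,0,0,0,-1,0,0,-40,0,0,0,-1,0,0,-40,0,0,0,-1,0,0,-25,0,0,0,-1]}}

```text
time_s: 5.95
tcp_pos: [479.1, -245.9, 152.5]
ee_rot: [0.001, 0.66, 0.751, 0.0]
force: [0.6, -0.6, -1.3]
finger_gap: 0.592
```

Call:
{"name": "servo_tool", "arguments": {"commands": [0,0,0,0,0,0,-1,0,0,0,0,0,0,-1,0,0,0,0,0,0,-1,0,0,0,0,0,0,-1,0,0,0,0,0,0,-1]}}

```text
time_s: 6.58
tcp_pos: [478.8, -245.7, 149.3]
ee_rot: [-0.0, 0.66, 0.751, -0.0]
force: [0.9, -0.2, -1.5]
finger_gap: 0.59
```

Call:
{"name": "servo_tool", "arguments": {"commands": [0,0,0,0,0,0,-1,0,0,0,0,0,0,-1,0,0,0,0,0,0,-1,0,0,0,0,0,0,-1,0,0,0,0,0,0,-1]}}

```text
time_s: 7.2
tcp_pos: [478.9, -245.8, 149.8]
ee_rot: [0.0, 0.66, 0.751, 0.0]
force: [0.9, 0.7, -0.0]
finger_gap: 0.593
```

Call:
{"name": "servo_tool", "arguments": {"commands": [0,0,0,0,0,0,-1,0,0,0,0,0,0,-1,0,0,0,0,0,0,-1,0,0,0,0,0,0,-1,0,0,0,0,0,0,-1]}}

```text
time_s: 7.82
tcp_pos: [478.9, -245.8, 149.8]
ee_rot: [0.0, 0.66, 0.751, -0.0]
force: [0.8, -0.3, -1.2]
finger_gap: 0.59
```

```bash
python3 w.py w4; python3 -c "
from h import *
s=bot.sense();print(s['finger_gap']*88,s['force'])
im=snap('scene','s4'); cv2.imwrite('pics/s4c.png',cv2.resize(im[40:300,150:400,::-1],None,fx=2.3,fy=2.3))
print(delta([623,10.7,145]))"
```

```text
[ 478.91912367 -245.79842464  149.75088358] 0.1280163292683923 7.875
[(array([274, 256,  86,  37, 802], dtype=int32), array([315.97506234, 267.43266833])), (array([ 252,  315,  128,   57, 2501], dtype=int32), array([315.9820072 , 335.33026789]))]
18 [ 487.20944489 -295.68039301   18.        ] 52.37616943814163 -1.4418577751156525
30 [ 486.53064011 -290.41160029   30.        ] 50.113163147896984 -1.4418577751156516
34 [ 486.30437186 -288.65533605   34.        ] 49.358827717815416 -1.4418577751156514
[480.4, 302.0] 0.82 [ 604.37763802 -280.7731191    18.        ]
[335.8, 35.0] 0.79 [ 476.64927903 -120.72750255   18.        ]
[129.7, 252.7] 0.73 [ 354.09036304 -275.85413185   18.        ]
[316.3, 338.5] 0.6 [ 491.13960639 -324.18725967   18.        ]
52.214129300368356 [-0.6273559  -0.6277787  -1.61467977]
[array([236. , 175.6,   4.7])]
```

View pics/w4.png

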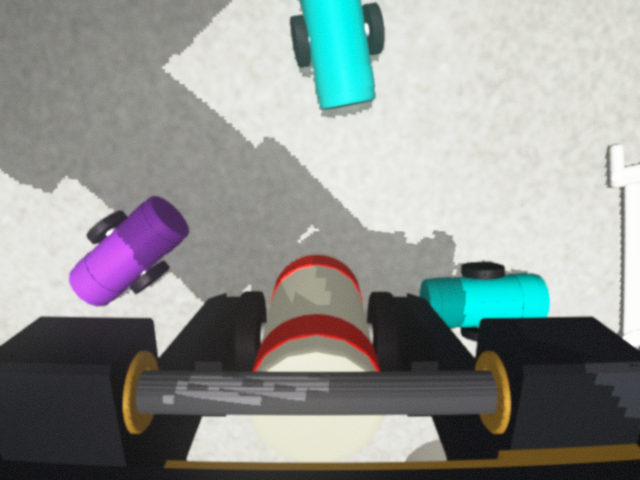

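View pics/s4c.png

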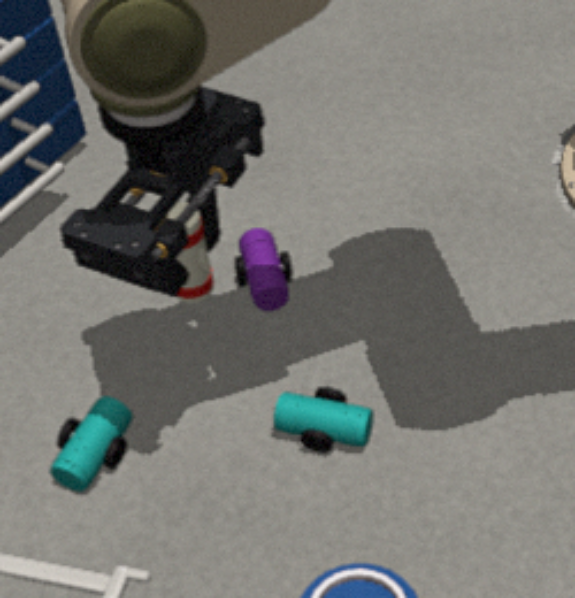

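The float hangs upright in both views: wrist (316,300), scene crop (195,250). I'll carry it toward the stand and stop short to look at the ring.

Call:
{"name": "servo_tool", "arguments": {"commands": [20,30,0,0,0,0,-1,29,38,0,0,0,0,-1,29,38,0,0,0,0,-1,29,38,0,0,0,0,-1,20,30,0,0,0,0,-1]}}

```text
time_s: 8.6
tcp_pos: [636.4, -95.9, 149.6]
ee_rot: [-0.0, 0.66, 0.751, 0.0]
force: [-0.7, -0.9, -0.6]
finger_gap: 0.586
```

Call:
{"name": "servo_tool", "arguments": {"commands": [0,0,0,0,0,0,-1,0,0,0,0,0,0,-1]}}

```text
time_s: 8.85
tcp_pos: [634.7, -98.1, 149.5]
ee_rot: [-0.0, 0.661, 0.751, -0.0]
force: [-0.3, 0.5, -1.3]
finger_gap: 0.588
```

Run:
```python
from h import *
p,r=tool(); print(p); cal=bot.calibration('wrist'); im=snap('wrist','w5')
for d in bot.landmark_of('seat','wrist'): print(d['point'],d['score'],atz('wrist',d['point'],15,cal))
h,s,v=cv2.split(cv2.cvtColor(im,cv2.COLOR_RGB2HSV))
m=((h>100)&(h<125)&(s>120)).astype(np.uint8)
n,l,st,c=cv2.connectedComponentsWithStats(m); print([(st[i],c[i]) for i in range(1,n) if st[i][4]>400])
print(bot.sense()['finger_gap'])
```

```text
[634.72529527 -98.07024132 149.53619557]
[325.6, 56.7] 0.82 [627.92338479  14.16048361  15.        ]
[(array([ 241,    0,  165,  143, 5231], dtype=int32), array([322.02446951,  82.06843816])), (array([  267,     0,   113,   115, 10402], dtype=int32), array([322.9934628 ,  56.31109402]))]
0.589118332191297
```

View pics/w5.png

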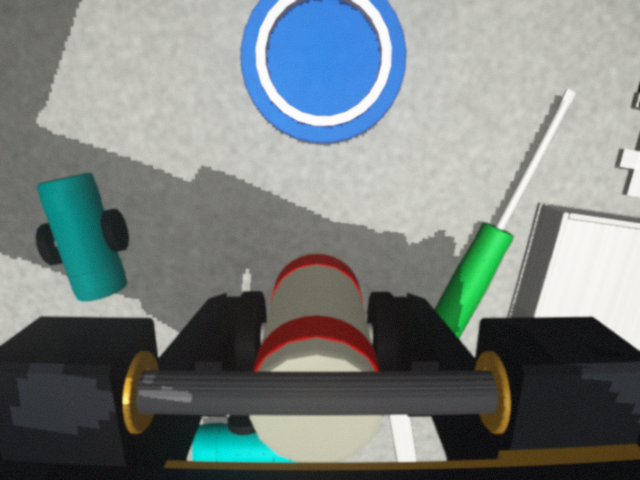

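Run:
```python
from h import *
cal=bot.calibration('wrist');print(atz('wrist',(323.5,58),15,cal)); print(delta([626,13,72]))
```

```text
[626.79783461  12.81984679  15.        ]
[array([111.7,   5.6,  77.8])]
```

Call:
{"name": "servo_tool", "arguments": {"commands": [20,1.6,0,0,0,0,-1,36,2,0,0,0,0,-1,36,2,0,0,0,0,-1,19.7,0,0,0,0,0,-1,0,0,0,0,0,0,-1]}}

```text
time_s: 9.57
tcp_pos: [626.3, 15.0, 150.0]
ee_rot: [0.0, 0.66, 0.751, 0.0]
force: [0.2, -0.8, -1.3]
finger_gap: 0.588
```

Call:
{"name": "servo_tool", "arguments": {"commands": [0,0,20,0,0,0,-1,0,0,25,0,0,0,-1,0,0,20,0,0,0,-1,0,0,12.8,0,0,0,-1,0,0,0,0,0,0,-1]}}

```text
time_s: 10.2
tcp_pos: [626.4, 13.2, 71.3]
ee_rot: [-0.001, 0.661, 0.751, -0.0]
force: [-0.2, -0.1, -1.0]
finger_gap: 0.588
```

Call:
{"name": "servo_tool", "arguments": {"commands": [0,0,0,0,0,0,-1,0,0,0,0,0,0,-1,0,0,0,0,0,0,-1,0,0,0,0,0,0,-1,0,0,0,0,0,0,-1]}}

```text
time_s: 10.82
tcp_pos: [626.6, 13.9, 72.0]
ee_rot: [0.0, 0.66, 0.751, 0.0]
force: [-0.1, -0.3, -1.3]
finger_gap: 0.586
```

Run:
```python
from h import *
print(tool()[0])
im=snap('scene','s6'); cv2.imwrite('pics/s6c.png',cv2.resize(im[150:370,180:430,::-1],None,fx=2.7,fy=2.7))
snap('wrist','w6')
print(delta([626.5,13,52]), bot.sense()['force'])
```

```text
[626.5789593   13.91797537  72.01846695]
[array([-0.9, -0.2, 20. ])] [ 0.15950544 -0.60947029 -1.2399327 ]
```

View pics/s6c.png

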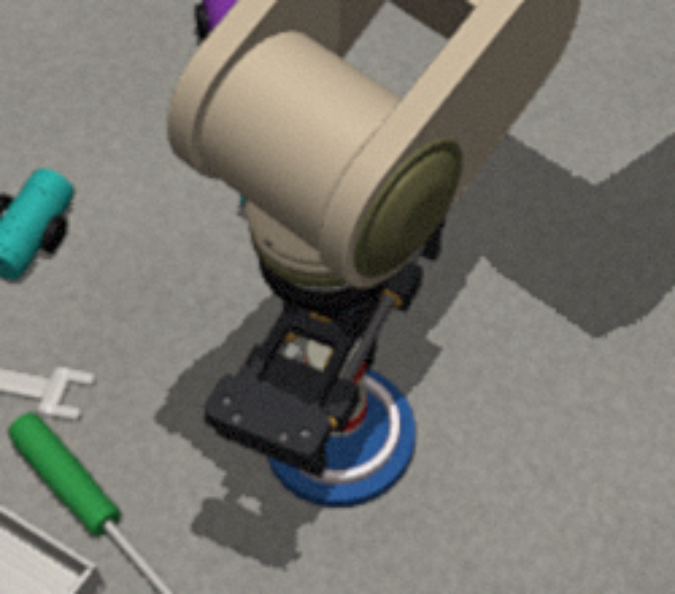

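View pics/w6.png

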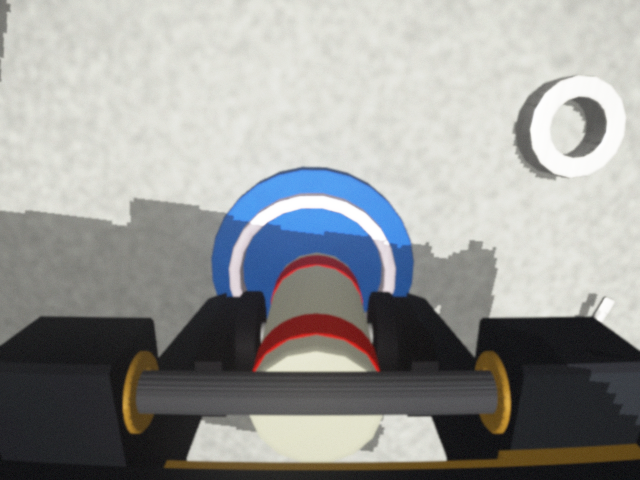

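Both views show the float over the ring, roughly centred. I'll lower it gently while watching the force.

Call:
{"name": "servo_tool", "arguments": {"commands": [0,0,8,0,0,0,-1,0,0,8,0,0,0,-1,0,0,6,0,0,0,-1,0,0,2,0,0,0,-1,0,0,0,0,0,0,-1]}}

```text
time_s: 11.55
tcp_pos: [626.6, 13.9, 47.8]
ee_rot: [-0.0, 0.66, 0.751, -0.0]
force: [-0.1, 0.3, -0.5]
finger_gap: 0.589
```

Call:
{"name": "servo_tool", "arguments": {"commands": [0,0,1,0,0,0,-1,0,0,1,0,0,0,-1,0,0,0,0,0,0,-1]}}

```text
time_s: 11.92
tcp_pos: [626.6, 13.9, 46.0]
ee_rot: [-0.0, 0.66, 0.751, 0.0]
force: [0.3, -0.0, -2.0]
finger_gap: 0.59
```

Call:
{"name": "servo_tool", "arguments": {"commands": [0,0,0.7,0,0,0,-1,0,0,0,0,0,0,-1,0,0,0,0,0,0,-1]}}

```text
time_s: 12.3
tcp_pos: [626.6, 13.9, 45.3]
ee_rot: [0.0, 0.66, 0.751, 0.0]
force: [-0.2, -0.3, -0.2]
finger_gap: 0.589
```

Call:
{"name": "servo_tool", "arguments": {"commands": [0,0,0.7,0,0,0,-1,0,0,0,0,0,0,-1,0,0,0,0,0,0,-1]}}

```text
time_s: 12.68
tcp_pos: [626.6, 13.9, 44.6]
ee_rot: [-0.0, 0.66, 0.751, -0.0]
force: [-0.4, -0.0, -1.2]
finger_gap: 0.59
```

Call:
{"name": "servo_tool", "arguments": {"commands": [0,0,0.7,0,0,0,-1,0,0,0,0,0,0,-1,0,0,0,0,0,0,-1]}}

```text
time_s: 13.05
tcp_pos: [626.7, 13.9, 43.9]
ee_rot: [0.0, 0.66, 0.751, 0.0]
force: [0.8, -0.3, -0.2]
finger_gap: 0.586
```

Call:
{"name": "servo_tool", "arguments": {"commands": [0,0,0.6,0,0,0,-1,0,0,0,0,0,0,-1]}}

```text
time_s: 13.3
tcp_pos: [626.7, 13.8, 43.9]
ee_rot: [0.0, 0.66, 0.751, 0.0]
force: [-0.8, -0.4, 5.5]
finger_gap: 0.591
```

Call:
{"name": "servo_tool", "arguments": {"commands": [0,0,0.6,0,0,0,-1,0,0,0,0,0,0,-1]}}

```text
time_s: 13.55
tcp_pos: [626.8, 13.8, 43.8]
ee_rot: [0.001, 0.66, 0.751, 0.0]
force: [-2.9, -0.4, 9.5]
finger_gap: 0.593
```

Contact at TCP z 43.9, as predicted. I'll ease off the press, look, then open.

Call:
{"name": "servo_tool", "arguments": {"commands": [0,0,-0.8,0,0,0,-1,0,0,0,0,0,0,-1]}}

```text
time_s: 13.8
tcp_pos: [626.7, 13.8, 43.9]
ee_rot: [0.0, 0.66, 0.751, 0.0]
force: [-1.0, -0.4, 5.8]
finger_gap: 0.59
```

Run:
```python
from h import *
snap('wrist','w7'); print(tool()[0],bot.sense()['force'])
```

```text
[626.7628991   13.82414186  43.86676192] [-0.72402133 -0.20990835  5.14877381]
```

View pics/w7.png

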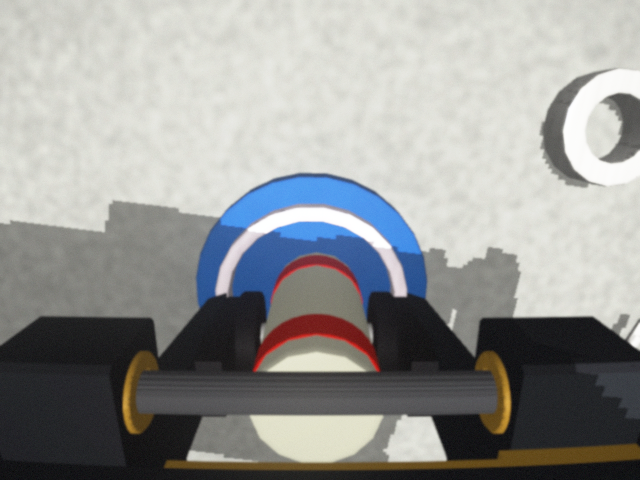

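Call:
{"name": "servo_tool", "arguments": {"commands": [0,0,-0.4,0,0,0,-1,0,0,0,0,0,0,-1,0,0,0,0,0,0,0.3,0,0,0,0,0,0,0.6,0,0,0,0,0,0,1]}}

```text
time_s: 14.48
tcp_pos: [626.5, 13.9, 43.6]
ee_rot: [-0.0, 0.66, 0.751, -0.0]
force: [0.1, 0.1, -0.7]
finger_gap: 0.85
```

Call:
{"name": "servo_tool", "arguments": {"commands": [0,0,0,0,0,0,1,0,0,0,0,0,0,1,0,0,0,0,0,0,1]}}

```text
time_s: 14.85
tcp_pos: [626.6, 13.9, 43.8]
ee_rot: [-0.0, 0.66, 0.751, -0.0]
force: [0.9, 0.9, -0.3]
finger_gap: 1.001
```

Run:
```python
from h import *
snap('wrist','w8'); print(tool()[0],bot.sense()['force'])
```

```text
[626.57789939  13.88448819  43.85677674] [-0.37402032  0.02313847 -0.48173556]
```

View pics/w8.png

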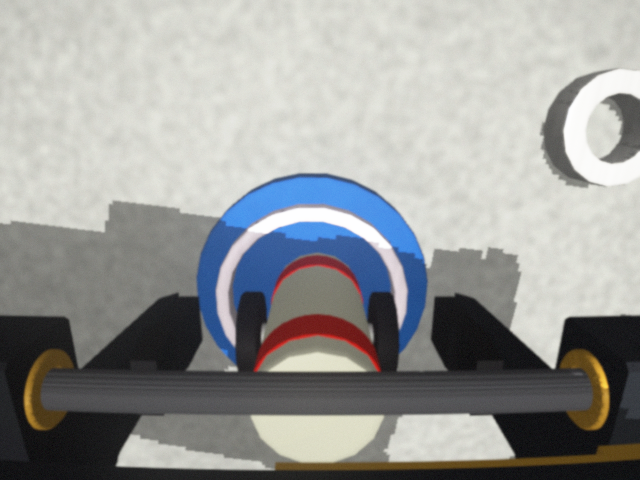

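The fingers are clear on both sides and the float is standing. I'll raise straight up, well above it.

Call:
{"name": "servo_tool", "arguments": {"commands": [0,0,-10,0,0,0,1,0,0,-20,0,0,0,1,0,0,-40,0,0,0,1,0,0,-40,0,0,0,1,0,0,-40,0,0,0,1]}}

```text
time_s: 15.52
tcp_pos: [626.4, 13.9, 196.0]
ee_rot: [0.0, 0.66, 0.751, 0.0]
force: [-0.1, 1.2, -0.6]
finger_gap: 0.998
```

Call:
{"name": "servo_tool", "arguments": {"commands": [-40,-20,0,0,0,0,1,-55,-20,0,0,0,0,1,-55,-20,0,0,0,0,1,-40,0,0,0,0,0,1,0,0,0,0,0,0,1]}}

```text
time_s: 16.15
tcp_pos: [591.1, -184.8, 194.2]
ee_rot: [0.0, 0.662, 0.75, -0.0]
force: [0.5, 0.3, -0.0]
finger_gap: 0.997
```

Run:
```python
from h import *
im=snap('scene','s9'); cv2.imwrite('pics/s9c.png',cv2.resize(im[150:370,180:480,::-1],None,fx=2.6,fy=2.6))
t=snap('top','t9'); cv2.imwrite('pics/t9c.png',cv2.resize(t[90:310,180:480,::-1],None,fx=2.6,fy=2.6))
print(bot.sense()['time_s'])
```

```text
16.25
```

View pics/s9c.png

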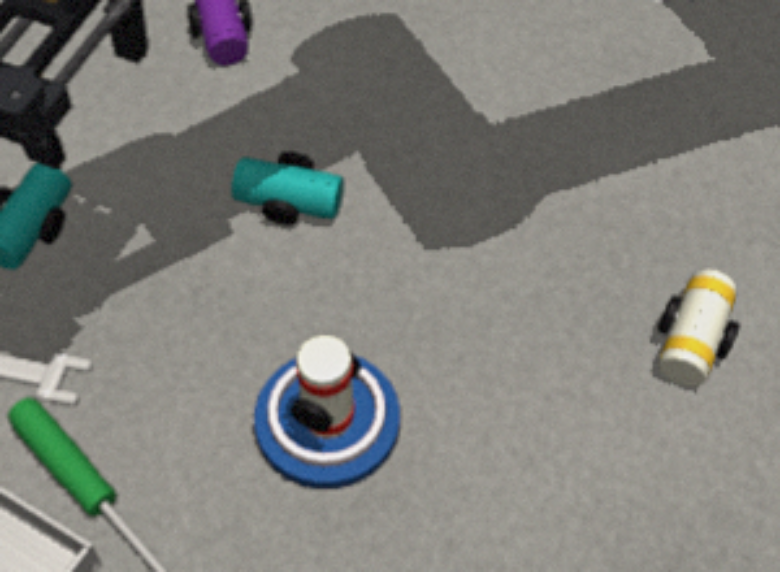

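View pics/t9c.png

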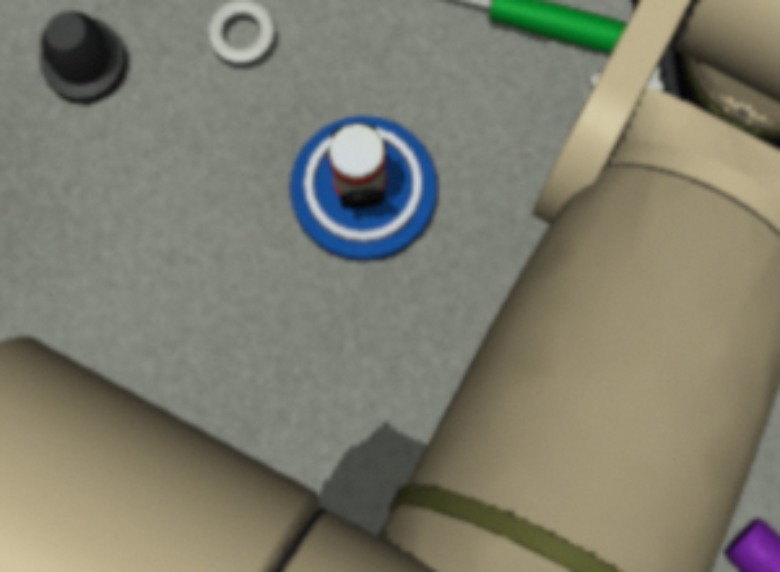

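Run:
```python
from h import *
print(atz('top',(317.3,148.5),99), atz('top',(319.3,160.5),25))
print(bot.finish_job())
```

```text
[623.55682416  12.3937277   99.        ] [622.29622256  10.77159669  25.        ]
the job is handed in; nothing more can be done
None
```

I gripped the red-banded float by its two side buttons (gap 51.7 mm against the 52 mm expected). I lifted it so its heavy end swung down, lowered it into the ring until it touched the floor, released it and moved the arm clear. The job was handed in at about 16 s of the 45 s allowed.

- **Position:** in the last top view, the top of the float is about 2 mm from the ring's centre, so it is upright and well inside the 20 mm limit.
- **Heavy end:** I had no direct check of which end is weighted. I relied on the free swing: both camera views showed the float hanging vertical after about 2 s.
- **Other floats:** the last scene view shows the yellow-banded float still lying in place, though I didn't re-measure it. I did not go near it after the first move, and I touched none of the look-alikes.
- **Disagreement:** the top and wrist cameras differed by about 2–4 mm in position, which is within tolerance. I aimed between them for the float and nearer the wrist reading for the ring.

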